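# Click the socket carousel round to the pointer

## Robot

A 7-joint arm with a two-finger parallel gripper is mounted at the origin on a cart in front of the work surface, level with it; the furniture and walls round the work are solid. World frame = base frame: x ahead of the robot, y to its left, z up, the work surface at z = 0. Lengths are in mm, angles in rad, forces in N, time in s.
With the tool pointing down it reaches from about 400 to 900 mm from the base axis. Payload 5.5 kg.
Tool frame: the origin (TCP) lies at the centre of the arm's flange, where the gripper is bolted on; the fingertips stand 178 mm ahead of it and the grasp point (between the pads) lies 159 mm ahead of it; x points along the fingers, y is the direction in which the jaws open and shut, and the axes are right-handed (so a half turn about x gives the same grasp; the last joint's range is limited). The gripper opens to 92 mm and grips with 3 to 60 N. Pads are 19 mm wide; open, the fingers measure 130 mm over their backs; the gripper's body (75 mm by 190 mm) begins 47 mm behind the grasp point.
Start: joints at [1.495, 0.501, -0.427, 1.55, 0.221, 1.138, -0.21], TCP at [216.057, -613.038, 404.729] pointing down, gripper open.
Joint ranges: [-2.88, 2.88], [-0.31, 2.03], [-1.54, 1.56], [0.2, 2.42], [-1.41, 4.55], [0.19, 2.02], [-2.57, 2.57]. Speed limits (rad/s): [2.57, 2.57, 3.14, 3.14, 3.14, 3.14, 3.14].

## Interface

Orientations are given as [roll, pitch, yaw] about the fixed x, y, z axes, in that order (R = Rz(yaw) Ry(pitch) Rx(roll)).
In Python, from rig import r, planner, telemetry, viewer gives the robot as it stands. Calls block until the motion is done:
- r.goto(position, orientation): joint-space move of the TCP to a pose.
- r.movel(position, ori=None, velocity=150, force_limit=None): straight line of the TCP; ori=None keeps the orientation; velocity is the mean speed in mm/s. With force_limit (N) it stops when the force on the tool has changed by that much, and returns True; else False.
- r.move_j(angles): joint-space move.
- r.command_gripper(opening, grip_force=None): finger opening in mm; grip_force is the grip in N (None keeps the last); returns when the fingers have stopped.
- r.hold(seconds).
- planner.ik(position, orientation): joint angles nearest the present ones, or None.
- telemetry.state(): the state.
- viewer.grab_frame(name): name is "side" or "top" or "wrist"; returns the picture (480x640x3 uint8, red, green, blue); there is no depth.
- viewer.calibration(name): a dict with "fx", "fy", "cx", "cy" (pixels), "view" (4x4, takes a point from world to camera coordinates). Camera axes: x right, y down, z forward; pixel columns grow to the right and rows downward; lengths in mm; the calibration is good to about 2 mm. A picture is of the moment at which its call begins: read the wrist's pose just before it. calibration takes no time and is no camera call; for the wrist camera it gives the pose at the moment of the call.
A pose or a line that the arm cannot do raises r.Unreachable and nothing moves.
- r.sign_off(): hands the job in, once; it reports no verdict.
The state is a dict: "time": time; "joint_pos": joint angles; "qvel": joint speeds; "joint_efforts": joint torques, N m; "ee_pos": TCP position; "eef_rot": TCP orientation; "force": force on the tool from outside, world axes, zero at the start; "wrist_torque": the same for the moment, N m; "finger_gap": finger opening in mm.
Only numpy, scipy, OpenCV 4.12 (cv2) and the standard library are available. Lean on these libraries where they do the work, as an engineer would, in place of code of your own. Each camera call takes 0.05 s, during which the arm holds its last target. There are 200 camera calls.

## Task

With a fingertip, flick the teeth of the socket carousel so that it turns clockwise (seen from above), click by click, until the deep socket (the one twice as tall as the others) stands at the tip of the fixed pointer, and let the wheel settle there on its click without ever running past it. Push only on the teeth, gently; do not touch the sockets, squeeze or pick up nothing, and leave the things lying round about where they are.

Things in the scene. Friction and masses are not known exactly. Their poses are not given: they have to be found in the camera images.
- stand: Fixed carousel stand. Origin on the wheel's vertical axis at worktop level; +x points from the axis to the pointer bracket, z up. Round aluminium foot, radius 50 mm, 9 mm high; on the +x side a foot arm runs under the wheel to a steel post (98 to 108 mm from the axis, 26 mm wide, 54 mm high) whose pointer reaches back in over the teeth.
- pointer_tip (a point): Tip of the fixed steel pointer, 49 mm from the wheel's axis along the stand's +x, 51.5 mm above the worktop (pointer 49 to 54 mm high, 14 mm wide).
- wheel (a joint): Turn of the wheel (rad), growing CLOCKWISE seen from above; 0 = deep socket at the pointer. Starts at rest 2, 3 or 4 clicks short (-1.57, -2.36, -3.14), rarely perched between clicks. A ratchet bars turning back. A click is 45 deg (0.785): resistance grows to 0.3 N m (4 N at 70 mm) at 34 deg, then it snaps on. Let go sooner: it falls back; up to 30 deg beyond: it falls back on the new click.
- rim: Eight flat black teeth turning with the wheel: radial bars every 45 deg, 7 mm wide with round ends 10 mm wide, from the hub (radius 42 mm) out to radius 81 mm, 18 to 34 mm above the worktop; gap about 45 mm at radius 68 mm. Origin on the wheel's axis at worktop level; one tooth lies along its +x (deep socket's). At rest one tooth is right under the pointer.
- sockets: Eight upright steel sockets fixed on the hub, one in line with each tooth, 28 mm from the axis, standing 34 mm above the worktop: seven 21 mm tall (top at 55 mm, 12 to 17 mm across), the deep one 40 mm (top at 74 mm, 17 mm across). Origin on the wheel's axis at worktop level; deep socket on its +x. Not to be touched.
- deep_socket (a point): Centre of the top of the deep socket, 28 mm from the wheel's axis, 74 mm above the worktop.
- tape: Loose roll of black tape, 62 mm across, 19 mm high, lying beside the stand; bystander.
- block: Loose milled steel block, 40x60x28 mm, beside the stand; bystander.
- big_nut: Loose hexagon nut, 19x22x11 mm, beside the stand; bystander.
- wrench: Loose adjustable wrench, 44x187x12 mm, lying behind the stand; bystander.
Not all that is in view belongs to the job. Of the things that look like the stand, the middle-sized one is meant.

How it is judged (in metres and radians):
At the end, for the whole second after the job is handed in: The wheel rests on the click at which the deep socket is at the pointer (within 0.12 rad), and tape, block, nut and wrench are within 10 mm of where they lay (value of joint wheel between -0.12 and 0.12 rad and velocity of joint wheel between -0.1 and 0.1 rad/s and distance of each of tape, block, big_nut, wrench from where it was at the start of the episode below 0.01 m); the robot touches nothing.
It fails at once if the wheel ran past the pointer (turned on by more than 34 degrees beyond it, where it clicks on to the next place) (value of joint wheel above 0.6 rad).
It fails at once if the sockets were touched (contact force between the fingers and sockets above 1 N).
It fails at once if a tooth was pushed or squeezed with more than 25 N (contact force between the fingers and rim above 25 N).
It fails at once if tape, block, nut or wrench was pushed away or lifted (distance of any of tape, block, big_nut, wrench from where it was at the start of the episode above 0.015 m or height (world z) of any of tape, block, big_nut, wrench above 0.012 m).
It also fails if it takes over 64 s, if anything falls off the work surface, if the arm or the gripper's body presses on something with over 40 N, if the wrist force passes 120 N, or if a joint passes its speed limit or range.

## Working session

There is one attempt and no reset: what is moved stays moved. The work goes in short steps, each a Python script; the robot and the scene stay as the last script left them, time stands still between calls to the robot, and variables do not carry over. Pictures are saved under pics/ and viewed, about 8 in all and at most 12, crops included, and the job is handed in when it is done.

```bash
ls; mkdir -p pics; python3 - <<'E'
from rig import r, planner, telemetry, viewer
import cv2
s=telemetry.state(); print(s)
for n in("top","side"):
    cv2.imwrite(f"pics/{n}0.png",viewer.grab_frame(n)[:,:,::-1]); print(n,viewer.calibration(n))
E
```

```text
pics
{'time': 0.0, 'joint_pos': array([ 1.49517967,  0.5018776 , -0.42679784,  1.55142901,  0.22076957,
        1.13826698, -0.21027619]), 'qvel': array([-0.00043486,  0.00080957, -0.00085154,  0.0011925 , -0.00102933,
       -0.00080151,  0.00126215]), 'joint_efforts': array([ 8.43203252e-04, -5.66594768e+01, -5.81547439e+00, -2.79107898e+01,
       -6.85586524e-02,  3.09355720e-02,  1.70340859e-04]), 'ee_pos': array([ 215.88330242, -612.73996085,  403.66866198]), 'eef_rot': array([-1.6294713 ,  1.5688649 ,  1.85100554]), 'force': array([ 0.15553244,  0.13120113, -1.03521593]), 'wrist_torque': array([ 0.00184205, -0.05403664, -0.04096403]), 'finger_gap': 91.78666101446636}
top {'fx': 576.394870868572, 'fy': 576.394870868572, 'cx': 316.0074585117243, 'cy': 230.1861391433365, 'view': array([[ 1.83444364e-02, -9.99830630e-01, -1.48094924e-03,
         7.95550761e+00],
       [-9.90700581e-01, -1.79771570e-02, -1.34867273e-01,
         6.35718175e+02],
       [ 1.34817807e-01,  3.94124138e-03, -9.90862566e-01,
         1.06538237e+03],
       [ 0.00000000e+00,  0.00000000e+00,  0.00000000e+00,
         1.00000000e+00]])}
side {'fx': 599.5847229511862, 'fy': 599.5847229511862, 'cx': 323.0677402285811, 'cy': 232.27082315711402, 'view': array([[ 9.99423549e-01, -2.68570454e-02, -2.07670361e-02,
        -6.28133576e+02],
       [-3.21192806e-02, -5.49872999e-01, -8.34630479e-01,
         1.03395798e+02],
       [ 1.09964763e-02,  8.34816378e-01, -5.50418653e-01,
         1.17508884e+03],
       [ 0.00000000e+00,  0.00000000e+00,  0.00000000e+00,
         1.00000000e+00]])}
```

View pics/top0.png

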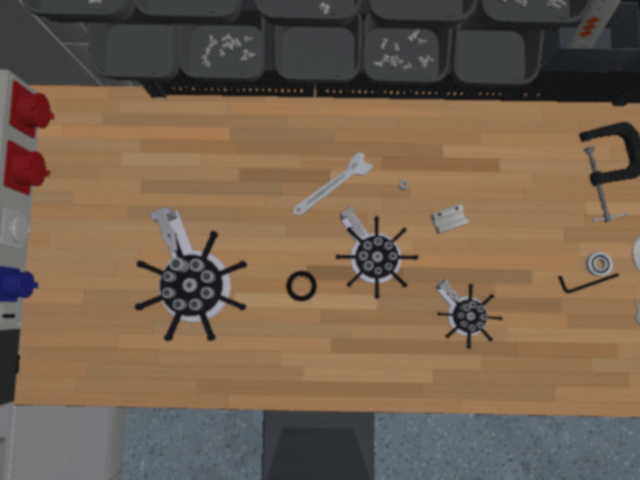

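View pics/side0.png

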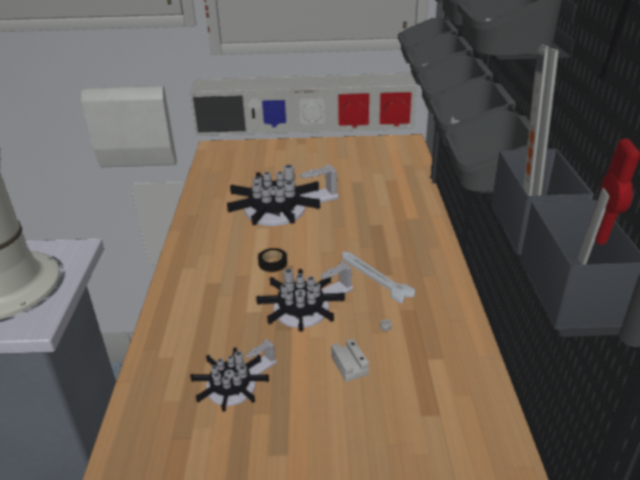

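The candidates are the big stand at top (190,285), the middle one at (377,257) and the small one at (470,316). The middle-sized one is meant. Around it lie the tape (301,285), block (450,218), nut (404,184) and wrench (333,185). I'll take a close crop to check the choice and find the deep socket.

```bash
cat > h.py <<'E'
import numpy as np, cv2
def ray(c,u,v,z):
    M=c['view'];R=M[:3,:3];o=-R.T@M[:3,3]
    d=R.T@np.array([(u-c['cx'])/c['fx'],(v-c['cy'])/c['fy'],1]); return o+d*(z-o[2])/d[2]
def proj(c,p):
    q=c['view'][:3,:3]@np.array(p,float)+c['view'][:3,3]; return np.array([c['fx']*q[0]/q[2]+c['cx'],c['fy']*q[1]/q[2]+c['cy']])
E
python3 - <<'E'
from rig import viewer
from h import *
t=cv2.imread("pics/top0.png");s=cv2.imread("pics/side0.png")
a=cv2.resize(t[195:305,327:427],None,fx=4,fy=4,interpolation=cv2.INTER_CUBIC)
b=cv2.resize(s[235:345,250:350],None,fx=4,fy=4,interpolation=cv2.INTER_CUBIC)
cv2.imwrite("pics/crop1.png",np.hstack([a,b]))
c=viewer.calibration("top");cs=viewer.calibration("side")
A=ray(c,377,257,34)
# tooth ends
for n,(u,v,z) in dict(axis=(377,257,34),tE=(416,257,34),tW=(338,257,34),tN=(376.5,218,34),tS=(377,296,34),pt=(346,211,54),tape=(301,285,19),block=(450,218,28),nut=(404,184,11),w1=(297,211,12),w2=(360,160,12)).items(): print(n,ray(c,u,v,z).round())
print(proj(cs,A))
E
```

```text
axis [587. -99.  34.]
tE [ 588. -174.   34.]
tW [585. -24.  34.]
tN [663. -98.  34.]
tS [512. -99.  34.]
pt [672. -37.  54.]
tape [531.  47.  19.]
block [ 666. -242.   28.]
nut [ 736. -155.   11.]
w1 [677.  58.  12.]
w2 [784. -66.  12.]
[300.97087244 293.6152646 ]
```

View pics/crop1.png

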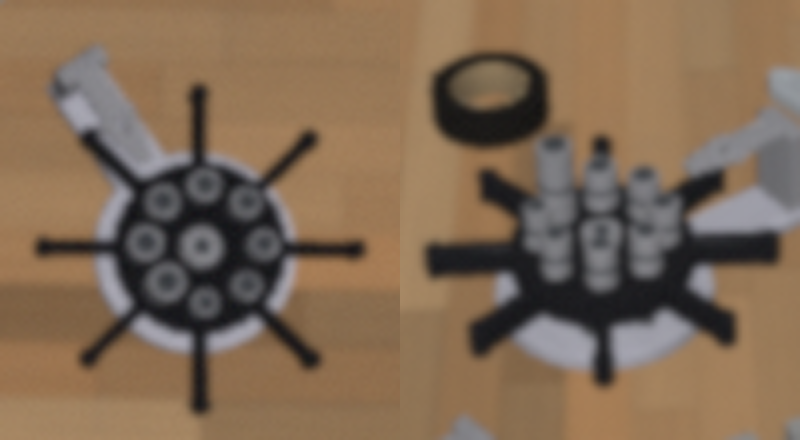

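The crop confirms the middle stand. In the left panel (top view) the axis is at (200,248). The deep socket is at lower left (165,282), and in the side panel it is the tall one at (553,140). The teeth lie at multiples of 45°, but the pointer runs from (75,80) to (150,165), nearer 33°, so the wheel may be perched between clicks. I'll check that from close by.

```bash
cat >> h.py <<'E'
A=np.array([587.,-99.])
def pose(th,rad,z):
    "fingertip height z, finger centre at polar th (deg) about the axis; jaw direction radial, tool down"
    t=np.radians(th); p=A+rad*np.array([np.cos(t),np.sin(t)])
    y=(t-np.pi/2+np.pi)%(2*np.pi)-np.pi
    return [p[0],p[1],z+178.],[0,np.pi/2,y]
E
python3 - <<'E'
from rig import r,planner,telemetry,viewer
from h import *
c=viewer.calibration("top")
P=ray(c,327+75/4,195+80/4,54)[:2]-A; T=ray(c,327+150/4,195+165/4,54)[:2]-A
for q in(P,T): print(q,np.hypot(*q),np.degrees(np.arctan2(q[1],q[0])))
for th in(255,240,210,180,150,120,100):
    p,o=pose(th,76,24)
    for k in(0,np.pi):
        j=planner.ik(p,[0,np.pi/2,(o[2]+k+np.pi)%(2*np.pi)-np.pi]); print(th,k,None if j is None else np.round(j,2))
r.command_gripper(0)
p,o=pose(200,90,240)
r.goto(p,o)
s=telemetry.state();print(s['time'],s['ee_pos'],s['force'])
c=viewer.calibration("wrist"); print(c, proj(c,[*A,34]))
cv2.imwrite("pics/w1.png",viewer.grab_frame("wrist")[:,:,::-1])
E
```

```text
[77.28930536 62.2277326 ] 99.22664676265424 38.83849171960365
[37.02112092 26.12693766] 45.31203223430745 35.211789098542845
255 0 [ 0.55  0.67 -0.4   1.82  0.37  0.72 -1.88]
255 3.141592653589793 [ 0.9   0.84 -0.9   1.81  0.83  0.91  0.92]
240 0 [ 0.51  0.63 -0.35  1.88  0.32  0.69 -2.12]
240 3.141592653589793 [ 0.89  0.81 -0.87  1.86  0.81  0.87  0.65]
210 0 [-0.32  0.67  0.68  1.99 -0.65  0.71 -1.85]
210 3.141592653589793 [ 0.86  0.75 -0.85  1.95  0.78  0.81  0.09]
180 0 [-0.55  0.76  0.9   2.04 -0.87  0.78 -2.25]
180 3.141592653589793 [ 0.77  0.7  -0.8   2.    0.73  0.76 -0.48]
150 0 [ 0.98  1.08 -1.31  1.98  1.19  1.16  1.77]
150 3.141592653589793 [ 0.62  0.66 -0.7   1.99  0.64  0.72 -1.  ]
120 0 [ 0.9   1.11 -1.31  1.92  1.2   1.19  1.21]
120 3.141592653589793 [ 0.49  0.67 -0.61  1.93  0.57  0.73 -1.51]
100 0 [ 0.68  0.84 -0.94  1.86  0.86  0.91  1.07]
100 3.141592653589793 [ 0.43  0.68 -0.57  1.87  0.53  0.74 -1.83]
3.6833 [ 502.30100545 -130.47409042  418.05424974] [-0.09412571 -0.26012544 -0.14593163]
{'fx': 382.5173615670389, 'fy': 382.5173615670389, 'cx': 322.838666771575, 'cy': 242.02439245484734, 'view': array([[-9.39882210e-01, -3.41497817e-01, -8.19851595e-04,
         4.26368572e+02],
       [-3.28148903e-01,  9.02472970e-01,  2.79035546e-01,
         2.44170816e+02],
       [-9.45501358e-02,  2.62529579e-01, -9.60280424e-01,
         4.84271429e+02],
       [ 0.00000000e+00,  0.00000000e+00,  0.00000000e+00,
         1.00000000e+00]])} [228.21257183 212.76675429]
```

View pics/w1.png

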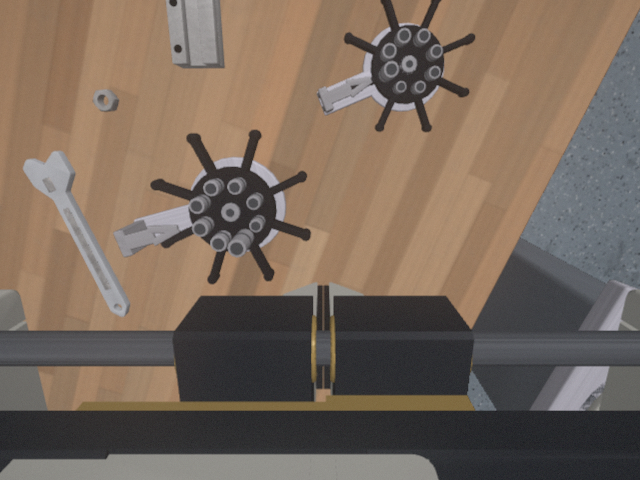

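The wrist view shows the wheel hub at (231,212) and eight teeth tips. The deep socket is at about (238,248), and the pointer runs from its post at (122,240) towards (190,225). Next I'll compute the angles in world coordinates, with an enlarged crop.

```bash
python3 - <<'E'
from rig import viewer
from h import *
c=viewer.calibration("wrist")
tips=np.array([(194,137),(256,134),(304,176),(308,234),(268,275),(212,278),(157,184)])
W=np.array([ray(c,u,v,34)[:2] for u,v in tips])
o=(W[[0,1,6]]+W[[4,5,3]])/2; print("axis",o.round(1)); o=o.mean(0)
for w in W: d=w-o; print(np.hypot(*d).round(1),np.degrees(np.arctan2(d[1],d[0])).round(1))
for u,v,z in((122,240,54),(193,224,54),(239,240,74)):
    d=ray(c,u,v,z)[:2]-o; print(np.hypot(*d).round(1),np.degrees(np.arctan2(d[1],d[0])).round(1))
w=cv2.imread("pics/w1.png")
cv2.imwrite("pics/crop2.png",cv2.resize(w[120:290,105:325],None,fx=3.5,fy=3.5,interpolation=cv2.INTER_CUBIC))
E
```

```text
axis [[ 583.6 -103.8]
 [ 583.6 -103.5]
 [ 582.7 -104.2]]
74.6 -45.1
74.7 -90.0
75.9 -135.0
76.0 -178.8
74.2 134.6
75.4 89.6
74.8 0.7
103.9 33.8
34.5 35.9
23.0 143.9
```

View pics/crop2.png

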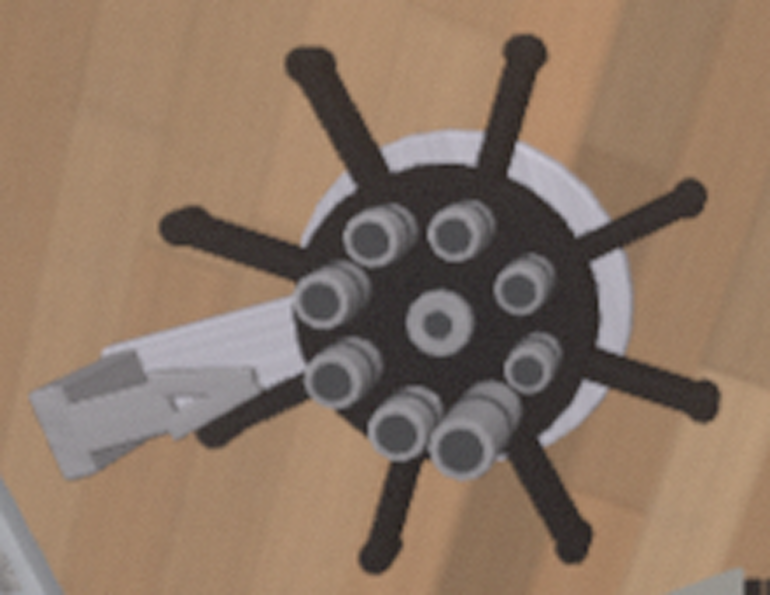

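The pointer runs from its post, about (50,437) in the crop, to its tip at (250,382). The deep socket (465,450) has its tooth at (575,545), world angle 135°. The nearest tooth to the pointer stands about 11° off it, so the wheel looks perched just short of a click. The plan is to nudge it onto that click first, then do two full clicks. I'll sweep the finger in small steps behind the tooth at 225° and watch the force.

```bash
cat >> h.py <<'E'
A=np.array([585.,-101.5]); RAD=76
_p=pose
def pose(th,rad=RAD,z=24):
    p,o=_p(th,rad,z); return p,[0,np.pi/2,(o[2]+2*np.pi)%(2*np.pi)-np.pi]
def sweep(a,b,step=2.5,drop=1.2,fmin=1.5):
    "turn the finger clockwise a->b in small steps; stop when the push has risen above fmin and then fallen"
    from rig import r,telemetry
    f0=telemetry.state()['force'];pk=0;th=a
    while th>b:
        th-=step;p,o=pose(th); st=r.movel(p,o,velocity=30,force_limit=14)
        s=telemetry.state();t=np.radians(th);d=-(s['force']-f0)
        ft=d[0]*np.sin(t)-d[1]*np.cos(t); fr=d[0]*np.cos(t)+d[1]*np.sin(t)
        print(f"{th:.1f} t={s['time']:.1f} ft={ft:.2f} fr={fr:.2f} fz={d[2]:.2f}",st)
        if st: break
        pk=max(pk,ft)
        if pk>fmin and ft<pk-drop and ft<0.5*pk: break
    return th
E
python3 - <<'E'
from rig import r,telemetry,viewer
from h import *
c=viewer.calibration("wrist")
oo=np.array([583.5,-104.])
for u,v in((50,437),(250,382)):
    d=ray(c,105+u/3.5,120+v/3.5,54)[:2]-oo; print(np.hypot(*d).round(1),np.degrees(np.arctan2(d[1],d[0])).round(1))
p,o=pose(247.5,z=110); r.goto(p,o)
p,o=pose(247.5); r.movel(p,velocity=100)
s=telemetry.state();print(s['time'],s['ee_pos'],s['force'])
th=sweep(247.5,228,2.5)
c=viewer.calibration("wrist");print(proj(c,[*A,34]))
cv2.imwrite("pics/w2.png",viewer.grab_frame("wrist")[:,:,::-1])
E
```

```text
108.2 35.9
51.0 36.6
7.2833 [ 556.29302982 -171.60255179  202.58811672] [-0.39143911  0.3342312   0.00791385]
245.0 t=7.5 ft=1.25 fr=-0.69 fz=0.09 False
242.5 t=7.8 ft=0.92 fr=0.18 fz=0.27 False
240.0 t=8.1 ft=0.68 fr=0.34 fz=-0.42 False
237.5 t=8.3 ft=-0.33 fr=0.45 fz=-0.57 False
235.0 t=8.6 ft=0.25 fr=-0.07 fz=0.98 False
232.5 t=8.8 ft=0.04 fr=0.23 fz=0.91 False
230.0 t=9.1 ft=0.97 fr=-0.60 fz=-0.53 False
227.5 t=9.3 ft=0.44 fr=-0.39 fz=-0.04 False
[504.54507822 316.75805058]
```

View pics/w2.png

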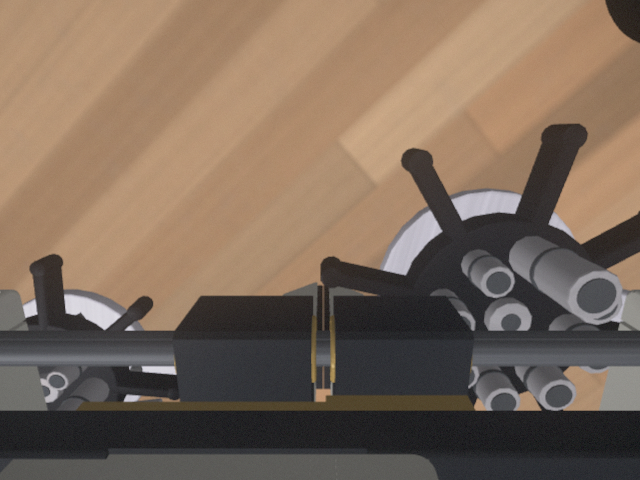

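The wheel is at lower right. The teeth tips are at (418,158), (564,135) and (332,267), the last one just ahead of the finger. The deep socket is at (540,255). I'll compute the tooth angles.

```bash
python3 - <<'E'
from rig import viewer
from h import *
c=viewer.calibration("wrist")
for oo in(np.array([585,-101.5]),np.array([583.5,-104])):
  for u,v in((418,158),(564,135),(332,267)):
    d=ray(c,u,v,34)[:2]-oo; print(ray(c,u,v,34).round(1),np.hypot(*d).round(1),np.degrees(np.arctan2(d[1],d[0])).round(1)%360)
E
```

```text
[508.3 -87.6  34. ] 77.9 169.7
[538.3 -42.4  34. ] 75.3 128.3
[ 518.9 -140.7   34. ] 76.8 210.7
[508.3 -87.6  34. ] 76.9 167.7
[538.3 -42.4  34. ] 76.4 126.3
[ 518.9 -140.7   34. ] 74.3 209.6
```

The teeth turned about 11°, so the wheel snapped onto its click and the deep tooth now stands about 90° short of the pointer. Two clicks remain, so I'll push the first one.

```bash
python3 - <<'E'
from rig import r,telemetry,viewer
from h import *
th=sweep(227.5,185,2.5,fmin=2.5)
r.hold(0.4)
c=viewer.calibration("wrist");print(th,telemetry.state()['force'],proj(c,[*A,34]))
cv2.imwrite("pics/w3.png",viewer.grab_frame("wrist")[:,:,::-1])
E
```

```text
225.0 t=9.7 ft=1.08 fr=0.61 fz=0.28 False
222.5 t=9.9 ft=0.80 fr=0.72 fz=0.65 False
220.0 t=10.2 ft=1.52 fr=0.93 fz=0.23 False
217.5 t=10.4 ft=0.65 fr=1.20 fz=0.26 False
215.0 t=10.7 ft=1.84 fr=0.02 fz=1.22 False
212.5 t=10.9 ft=1.27 fr=0.31 fz=0.86 False
210.0 t=11.2 ft=1.78 fr=1.80 fz=1.08 False
207.5 t=11.5 ft=1.63 fr=1.01 fz=0.50 False
205.0 t=11.7 ft=2.00 fr=-0.64 fz=0.91 False
202.5 t=12.0 ft=2.23 fr=-0.03 fz=0.93 False
200.0 t=12.2 ft=2.48 fr=0.27 fz=0.69 False
197.5 t=12.5 ft=3.79 fr=-0.12 fz=0.72 False
195.0 t=12.8 ft=2.76 fr=0.51 fz=1.18 False
192.5 t=13.0 ft=0.30 fr=0.25 fz=0.76 False
192.5 [-0.3321133  -0.07067626  0.82840037] [504.97971418 315.33669521]
```

View pics/w3.png

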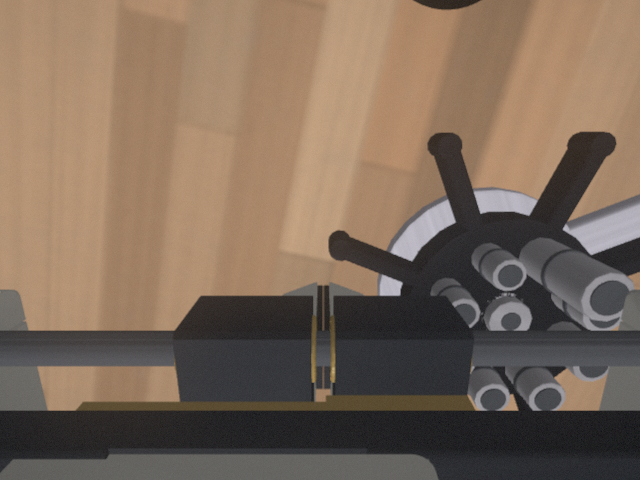

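The force rose to 3.8 N and dropped at 192.5°, which is a clean snap. The deep socket's tooth tip is now at (592,142), one click short of the foot arm and pointer at right. Time for the last click.

```bash
python3 - <<'E'
from rig import r,telemetry,viewer
from h import *
th=sweep(192.5,142,2.5,fmin=2.7)
r.hold(0.4)
print(th,telemetry.state()['force'])
p,o=pose(th+2.5); r.movel(p,o,velocity=40)
p,o=pose(th+2.5,z=110); r.movel(p,o,velocity=120)
p,o=pose(200,90,240); r.goto(p,[o[0],o[1],o[2]-np.pi])
c=viewer.calibration("wrist");s=telemetry.state();print(s['time'],s['ee_pos'],proj(c,[*A,34]))
w=viewer.grab_frame("wrist")[:,:,::-1];t=viewer.grab_frame("top")[:,:,::-1]
cv2.imwrite("pics/w4.png",w);cv2.imwrite("pics/t4.png",t)
cv2.imwrite("pics/w4c.png",cv2.resize(w[120:290,105:325],None,fx=3.5,fy=3.5,interpolation=cv2.INTER_CUBIC))
E
```

```text
190.0 t=13.7 ft=-0.66 fr=0.82 fz=-1.13 False
187.5 t=14.0 ft=-0.33 fr=-0.88 fz=-0.24 False
185.0 t=14.2 ft=-0.46 fr=-0.03 fz=-0.08 False
182.5 t=14.5 ft=0.24 fr=-1.09 fz=0.65 False
180.0 t=14.8 ft=0.27 fr=-0.80 fz=0.29 False
177.5 t=15.0 ft=-0.67 fr=-0.87 fz=-0.71 False
175.0 t=15.3 ft=-1.04 fr=-0.24 fz=-0.90 False
172.5 t=15.5 ft=-0.52 fr=0.24 fz=-0.39 False
170.0 t=15.8 ft=0.18 fr=-0.83 fz=0.40 False
167.5 t=16.1 ft=0.19 fr=-0.69 fz=-0.11 False
165.0 t=16.3 ft=0.57 fr=-1.34 fz=-1.04 False
162.5 t=16.6 ft=0.59 fr=-1.95 fz=0.34 False
160.0 t=16.8 ft=1.18 fr=-0.42 fz=0.41 False
157.5 t=17.1 ft=1.79 fr=-1.57 fz=0.56 False
155.0 t=17.3 ft=1.80 fr=-2.12 fz=-0.06 False
152.5 t=17.6 ft=2.54 fr=-1.61 fz=0.53 False
150.0 t=17.9 ft=2.52 fr=-1.54 fz=0.87 False
147.5 t=18.1 ft=0.30 fr=-0.21 fz=-0.91 False
145.0 t=18.4 ft=-0.04 fr=-1.23 fz=-0.31 False
142.5 t=18.6 ft=0.21 fr=-0.34 fz=-0.35 False
140.0 t=18.9 ft=-0.29 fr=-2.14 fz=0.23 False
140.0 [-0.33243275  0.38370293 -1.46828578]
21.625 [ 500.20954003 -131.49410803  416.77865911] [227.15887208 210.78737092]
```

View pics/w4c.png

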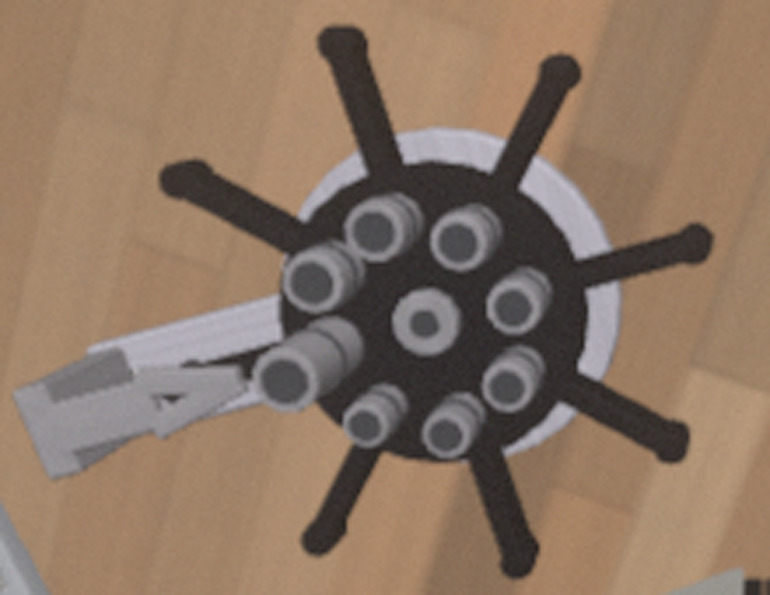

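The deep socket (285,380) now stands at the pointer tip (245,382), with its tooth under the pointer. I'll check the angle numerically and the bystanders, then hand in.

```bash
python3 - <<'E'
from rig import r,telemetry,viewer
from h import *
c=viewer.calibration("wrist")
tips=[(343,45),(558,75),(693,243),(668,440),(517,560),(322,537),(185,180)]
W=np.array([ray(c,105+u/3.5,120+v/3.5,34)[:2] for u,v in tips]);o=((W[[0,1,6]]+W[[4,5,3]])/2).mean(0)
a=[np.degrees(np.arctan2(*(w-o)[::-1]))%45 for w in W];print(o,np.round(a,1),np.mean(a))
for u,v in((35,433),(245,382)):
    d=ray(c,105+u/3.5,120+v/3.5,54)[:2]-o; print(np.hypot(*d).round(1),np.degrees(np.arctan2(d[1],d[0])).round(1))
a=cv2.imread("pics/top0.png");b=cv2.imread("pics/t4.png")
for n,(u,v,k) in dict(tape=(301,285,20),block=(450,218,22),nut=(404,184,9),wrench=(333,185,40)).items():
    f=lambda i:i[v-k:v+k,u-k:u+k].astype(np.float32).mean(2)
    print(n,cv2.phaseCorrelate(f(a),f(b)),abs(f(a)-f(b)).mean())
r.sign_off();print(telemetry.state()['time'])
E
```

```text
[ 583.27880065 -102.93558347] [34.8 35.3 35.8 35.8 35.  35.6 35.1] 35.33199210091766
106.9 35.1
47.9 36.6
tape ((0.023700895070216887, -0.09352915045602472), 1.0502982187271117) 1.1445833
block ((0.5641056468189944, 0.5319967989872367), 0.9814276325555495) 1.7852962
nut ((0.12108450375638391, -0.028870999015703447), 1.0590567110497275) 0.9537039
wrench ((0.03921124415890631, -0.04744369220566824), 1.07250418394804) 0.9326562
the job is handed in; nothing more can be done
the job is handed in; nothing more can be done
```

The deep socket of the middle-sized carousel stands at the pointer and the wheel is resting on its click. I handed the job in after about 22 s of robot time; no verdict is reported.

- **What I did:** The wheel started perched about 11° short of a click. With the closed fingertip I nudged it onto that click, then pushed two full clicks clockwise in 2.5° steps. The push rose to at most about 4 N and then dropped at each snap. After that I raised the arm clear.
- **Wheel angle:** In the last wrist picture the teeth lie at 35.3° and the pointer at 35.1–36.6°. The wheel is therefore within about 1° of its click, well inside the 0.12 rad (7°) allowed, and it did not run past.
- **Bystanders:** Comparing top pictures from before and after, the tape, nut and wrench shifted by 0.1 pixel or less. The block read about 0.8 pixel (about 1.5 mm). The arm never came near it, so I take that as noise or shading, and it is far below the 10 mm limit.
- **Checks that disagreed:** My two first estimates of the wheel's axis differed by about 6 mm, so I used a point between them. On the last click the force drop just missed my stop threshold. The finger followed on for another 7.5° to its planned end, but without pushing the wheel.

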